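Fish the straightedge out of the offcut box

TASK

The aluminium straightedge has dropped into the trimmer's grey offcut box and is longer than the opening in the lid. Reach in through the opening, take it by its raised grip, tilt it and draw it out one end first without forcing it or the gripper against the box, and finish still holding it in the air over the box, every part of it at least 5 cm above the lid. Leave the eraser and the memory stick in the box and the mug, clip tub and glue stick where they stand.

Things in the scene. Friction and masses are not known exactly. Their poses are not given: they have to be found in the camera images.
- offcut_box: Grey sheet-metal box, fixed, 276 (x) x 152 (y) x 50 mm outside; walls, floor, lid 4 mm: inner floor 4 mm, lid underside 46 mm up; inside x -134..134, y -72..72 mm. Origin: centre of underside, z up. The lid has one opening, x -55..95, y -56..56 mm, so the longer covered pocket is at the -x end. +x points to the robot's left (+y), within 9 degrees.
- opening (a point): Centre of the opening (150 x 112 mm) in the plane of the lid's top, at x 20, y 0, z 50 mm in the box's frame; axes as the box.
- straightedge: Aluminium straightedge flat on the box floor, seen through the opening, ends under the lid, x axis within 7 degrees of the box's: base 200 (x) x 30 (y) x 3 mm, with an upright grip bar at its middle, 70 (x) x 12 (y) mm, top 28 mm above the underside; pinch the bar across its 12 mm from above. 0.06 to 0.13 kg. Origin: centre of underside, x along it, z up.
- edge_end_a (a point): Middle of the straightedge's +x end face, 100 mm along x and 1.5 mm above the underside.
- edge_end_b (a point): Middle of the straightedge's -x end face, 100 mm along -x and 1.5 mm above the underside.
- eraser: Vinyl eraser in a dark sleeve, 22 x 58 x 12 mm, lying in the box beside the straightedge under the lid's side strip, toward the robot; origin under its centre. Stays in the box.
- usb_stick: Black memory stick, 17 x 58 x 8 mm, lying in the box along the wall away from the robot; origin under its centre. Stays in the box.
- mug: White dotted mug, 82 mm across, 91 mm high, on the worktop to the right; origin under its centre.
- clip_tub: Round white tub with black lid, 55 mm across, 37 mm high, on the worktop to the left; origin under its centre.
- glue_stick: Glue stick lying on the worktop at the left, 25 x 90 mm; origin under its centre.
There are look-alikes about, which are no part of the job. Several things have the shape of the straightedge; the one meant has the colours described above.

How it is judged (in metres and radians):
On the way:
1. one end of the straightedge stands out of the opening while the other end is still inside the box (((z of edge_end_a in the frame of offcut_box above 0.06 m and z of edge_end_b in the frame of offcut_box below 0.042 m and x of edge_end_b in the frame of offcut_box between -0.138 and 0.138 m and y of edge_end_b in the frame of offcut_box between -0.076 and 0.076 m) or (z of edge_end_b in the frame of offcut_box above 0.06 m and z of edge_end_a in the frame of offcut_box below 0.042 m and x of edge_end_a in the frame of offcut_box between -0.138 and 0.138 m and y of edge_end_a in the frame of offcut_box between -0.076 and 0.076 m))), for 0.05 s.
At the end, for the whole second after the job is handed in: The straightedge is held still in the fingers, clear of the box: its origin and both end-face middles over 50 mm above the lid, its centre within 200 mm (level) of the opening's centre; eraser and memory stick still in the box (z of each of edge_end_a, edge_end_b, straightedge in the frame of offcut_box above 0.1 m and horizontal distance between straightedge and opening below 0.2 m and contact force between straightedge and the fingers above 1 N and contact force between straightedge and offcut_box below 0.2 N and linear speed of straightedge below 0.03 m/s and z of eraser in the frame of offcut_box between -0.005 and 0.045 m and horizontal distance between each of eraser, usb_stick and offcut_box below 0.155 m and z of usb_stick in the frame of offcut_box between -0.005 and 0.045 m); the arm keeps its last pose, push and grip.
It fails at once if the straightedge is forced against the box (more than 60 N) (contact force between straightedge and offcut_box above 60 N).
It fails at once if the robot is forced against the box (more than 40 N) (contact force between any of the arm, the fingers and offcut_box above 40 N).
It fails at once if the mug, clip tub or glue stick is moved more than 3 cm (distance of any of mug, clip_tub, glue_stick from where it was at the start of the episode above 0.03 m).
It also fails if it takes over 42 s, if anything falls off the work surface, if the arm or the gripper's body presses on something with over 40 N, if the wrist force passes 120 N, or if a joint passes its speed limit or range.

ROBOT

A 7-joint arm with a two-finger parallel gripper is mounted at the origin on a cart in front of the work surface, level with it; the furniture and walls round the work are solid. World frame = base frame: x ahead of the robot, y to its left, z up, the work surface at z = 0. Lengths are in m, angles in degrees, forces in N, time in s.
With the tool pointing down it reaches from about 0.35 to 0.9 m from the base axis. Payload 7.2 kg.
Tool frame: the origin (TCP) lies at the very end of the fingers, on their centre line; the grasp point (between the pads) lies 19 mm behind it (bot.grasp_offset is the distance from the TCP to the grasp point, in m); y points along the fingers, z is the direction in which the jaws open and shut, and the axes are right-handed (so a half turn about y gives the same grasp; the last joint's range is limited). The gripper opens to 85 mm and grips with 20 to 120 N. Pads are 22 mm wide; open, the fingers measure 114 mm over their backs; the gripper's body (76 mm by 85 mm) begins 54 mm behind the grasp point. The pads swing forward as they close: fully open they stand 13 mm farther back than shut.
Start: joints at [-68.308, 23.554, -0.728, 91.456, 0.321, 64.991, -4.71], TCP at [0.27, 0.564, 0.231] pointing down, gripper open.
Joint ranges: [-169.25, 169.25], [-16.82, 113.86], [-84.01, 82.57], [7.8, 145.47], [-59.2, 239.2], [7.22, 106.19], [-163.78, 163.78]. Speed limits (degrees/s): [136.94, 136.94, 172.46, 172.46, 180, 180, 180].

INTERFACE

Orientations are given as a 3x3 rotation matrix whose columns are the frame's x, y, z axes.
In Python, from rig import bot gives the robot as it stands.
- The arm moves only by the tool apply_moves, never from a script. Its argument "series" is a list of rows, each a list of 5 numbers: the closure, from -1 (fully open) to 1 (shut), then the shift along the tool's x, y, z in mm, then the turn about the tool's y in rad. In form: [[jaw, tx, ty, tz, twist], ...]. A call has exactly 5 rows; each row shifts and turns the pose as measured when the row begins, along the tool's axes as they then stand; what a row does not reach is not made up. A row lasts 1/12 s, in which the tool goes at most 41.7 mm and 7.16 degrees, less where a joint would pass 70% of its speed; a pose out of reach is approached as far as the arm can. A call with a gripper value outside its range is refused whole. The fingers move at their own pace and stop on an object; the grip force is fixed at half the most. Time passes only in rows, so rows that do not move let the fingers close, or fill a call up. It gives the time, the measured TCP pose, the force and the opening at its end, in the units of the state.
- bot.observe(): the state, without advancing time (a new reading comes with each control period).
- bot.camera(name): name is "side" or "top"; returns (picture, depth): 384x512x3 uint8, blue, green, red; 384x512 float32, m along the optical axis (not along the pixel's ray), 0 where there is no reading.
- bot.calibration(name): a dict with "intrinsics" (3x3 intrinsics, pixels), "dist" ([k1, k2, p1, p2, k3] as OpenCV has them; the pictures are not rectified), "extrinsics" (4x4, takes a point from camera to world coordinates). Camera axes: x right, y down, z forward; pixel columns grow to the right and rows downward; lengths in m; the calibration is good to about 2 mm. A picture is of the moment at which its call begins. calibration takes no time and is no camera call.
- bot.close_job(): hands the job in, once; it reports no verdict.
The state is a dict: "time_s": time; "qpos": joint angles; "dq": joint speeds; "effort": joint torques, N m; "tcp_pos": TCP position; "eef_rot": TCP orientation; "force": force on the tool from outside, world axes, zero at the start; "ft_torque": the same for the moment, N m; "grip_width": opening from 0.0 (shut) to 1.0 (fully open).
Only numpy, scipy, OpenCV 4.12 (cv2) and the standard library are available. Lean on these libraries where they do the work, as an engineer would, in place of code of your own. Each camera call takes 0.05 s, during which the arm holds its last target.

## Working session

There is one attempt and no reset: what is moved stays moved. The work goes in short steps, Python scripts to look and compute and a tool call to move; the robot and the scene stay as the last step left them, time stands still between calls to the robot, and variables do not carry over. Pictures are saved under pics/ and viewed, and the job is handed in when it is done.

Besides the shell and the picture viewer there is one more tool, called after ">>>" as name(argument=value, ...) on one line, values as JSON. apply_moves: Moves the arm, as the interface text tells. Its arguments: {"type":"object","properties":{"series":{"type":"array"}},"required":["series"]}

```bash
ls; mkdir -p pics; python3 - <<'E'
from rig import bot
import cv2,numpy as np
s=bot.observe();print(s)
for n in("side","top"):
    im,d=bot.camera(n);cv2.imwrite(f"pics/{n}0.png",im);np.save(f"{n}0.npy",d);c=bot.calibration(n);print(n,c)
E
```

```text
pics
{'time_s': 0.0, 'qpos': array([-68.30814908,  23.60035858,  -0.72830737,  91.50500887,
         0.32221709,  64.98896361,  -4.71215754]), 'dq': array([-0.06759289, -0.1221899 , -0.02026837, -0.11695789,  0.09589166,
        0.03001839, -0.04891409]), 'effort': array([-9.57141528e-04, -6.00624561e+01,  6.81806467e-01, -2.99409038e+01,
        1.38887280e-02,  1.08223117e-02,  1.46768878e-05]), 'tcp_pos': array([0.26987827, 0.56317908, 0.2304425 ]), 'eef_rot': array([[ 9.01833255e-01, -5.70897247e-04,  4.32083851e-01],
       [-4.32084207e-01, -1.50611536e-03,  9.01832007e-01],
       [ 1.35914716e-04, -9.99998703e-01, -1.60494060e-03]]), 'force': array([-0.40329349, -0.68939651,  0.84867691]), 'ft_torque': array([ 0.02199463, -0.02635066, -0.00052546]), 'grip_width': 0.9993434783314457}
side {'intrinsics': array([[419.50955584,   0.        , 253.63432265],
       [  0.        , 419.50955584, 186.05710383],
       [  0.        ,   0.        ,   1.        ]]), 'dist': array([-0.11768764,  0.        ,  0.        ,  0.        ,  0.        ]), 'extrinsics': array([[-0.4950355 , -0.3416126 ,  0.79889967, -0.6870179 ],
       [-0.86877238,  0.20858485, -0.44914019,  0.75575435],
       [-0.01320642, -0.91640231, -0.4000405 ,  0.66571347],
       [ 0.        ,  0.        ,  0.        ,  1.        ]])}
top {'intrinsics': array([[433.73127735,   0.        , 259.17163924],
       [  0.        , 433.73127735, 189.30610386],
       [  0.        ,   0.        ,   1.        ]]), 'dist': array([0.04002396, 0.        , 0.        , 0.        , 0.        ]), 'extrinsics': array([[ 0.01656505, -0.99794177,  0.06195017,  0.42370668],
       [-0.99982403, -0.01707811, -0.00776155,  0.07839422],
       [ 0.00880357, -0.0618107 , -0.99804906,  1.3672457 ],
       [ 0.        ,  0.        ,  0.        ,  1.        ]])}
```

View pics/top0.png

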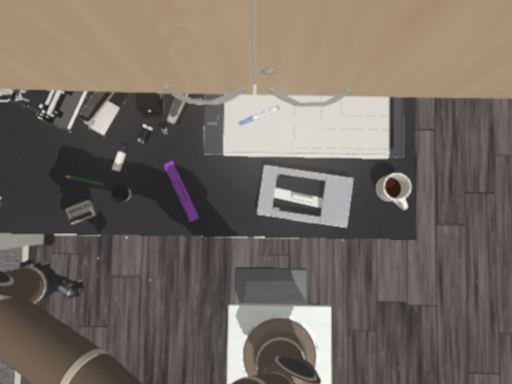

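View pics/side0.png

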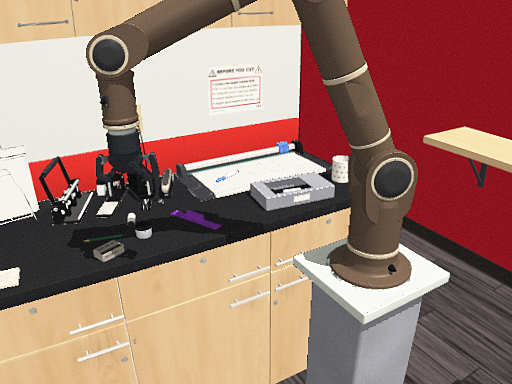

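```bash
cat > h.py <<'E'
import numpy as np,cv2
from rig import bot
def pix2w(name,u,v,z=None,d=None):
    c=bot.calibration(name);p=cv2.undistortPoints(np.array([[[u,v]]],float),c["intrinsics"],c["dist"])[0,0]
    r=np.array([p[0],p[1],1.]);E=c["extrinsics"];
    if d is None:
        w=E[:3,:3]@r;d=(z-E[2,3])/w[2]
    return E[:3,:3]@(r*d)+E[:3,3]
def w2pix(name,P):
    c=bot.calibration(name);E=np.linalg.inv(c["extrinsics"]);P=np.atleast_2d(P)
    rv=cv2.Rodrigues(E[:3,:3])[0]
    return cv2.projectPoints(P.astype(float),rv,E[:3,3],c["intrinsics"],c["dist"])[0][:,0]
def crop(im,x0,y0,x1,y1,k,fn):
    c=cv2.resize(im[y0:y1,x0:x1],None,fx=k,fy=k,interpolation=cv2.INTER_CUBIC)
    cv2.imwrite(fn,c)
E
python3 - <<'E'
from h import *
im=cv2.imread("pics/top0.png");crop(im,250,155,365,235,6,"pics/topc.png")
im=cv2.imread("pics/side0.png");crop(im,240,160,360,220,6,"pics/sidec.png")
E
```

```text
(no output)
```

View pics/topc.png

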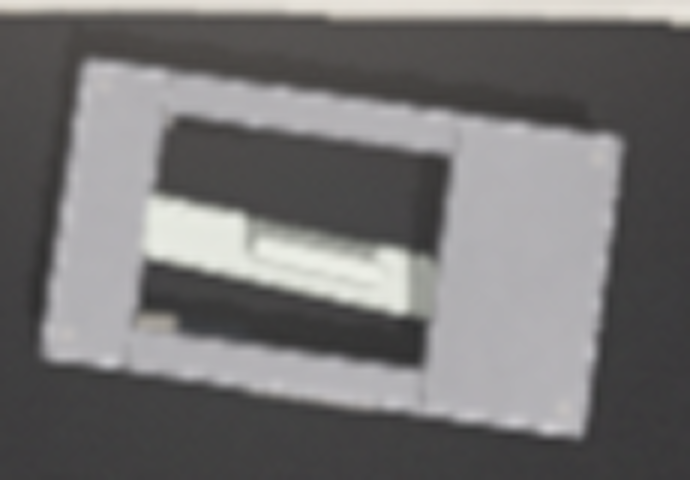

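View pics/sidec.png

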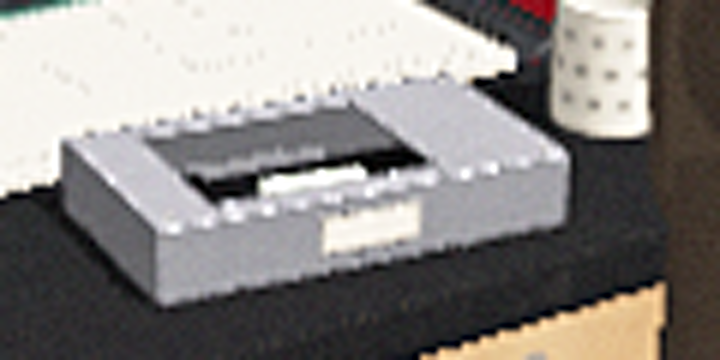

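```bash
cat >> h.py <<'E'
def cw(x,y,z): return pix2w("top",250+(x+.5)/6-.5,155+(y+.5)/6-.5,z)
E
python3 - <<'E'
from h import *
np.set_printoptions(precision=4,suppress=True)
c=np.array([cw(*p,.05) for p in[(83,58),(623,137),(583,437),(43,360)]])
print(c);print("w",[np.linalg.norm(c[i]-c[(i+1)%4]) for i in range(4)])
ctr=c.mean(0);dx=(c[0]+c[3]-c[1]-c[2]);yaw=np.arctan2(dx[1],dx[0]);print("box",ctr,np.degrees(yaw))
dy=c[0]+c[1]-c[2]-c[3];print("y-ish",np.degrees(np.arctan2(dy[1],dy[0])))
o=np.array([cw(*p,.05) for p in[(165,115),(452,152),(420,367),(135,327)]]);print("open",o,o.mean(0),[np.linalg.norm(o[i]-o[(i+1)%4]) for i in range(4)])
b=np.array([cw(*p,.032) for p in[(254,235),(380,262),(376,288),(252,262)]]);print("bar",b,b.mean(0),[np.linalg.norm(b[i]-b[(i+1)%4]) for i in range(4)])
s=np.array([cw(*p,.007) for p in[(148,195),(400,247),(410,315),(143,258)]]);print("base",s)
for a,e in((0,1),(3,2)): d=s[a]-s[e];print(np.degrees(np.arctan2(d[1],d[0])))
d=b[0]+b[3]-b[1]-b[2];print(np.degrees(np.arctan2(d[1],d[0])))
D=np.load("top0.npy")
for u,v in((264,180),(340,195),(285,210),(300,199),(290,190),(300,40),(250,110)):
  print(u,v,pix2w("top",u,v,d=D[v,u]))
E
```

```text
[[ 0.5823  0.0565  0.05  ]
 [ 0.5467 -0.2185  0.05  ]
 [ 0.3945 -0.1987  0.05  ]
 [ 0.4286  0.0742  0.05  ]]
w [np.float64(0.27724897227591383), np.float64(0.15348886158182115), np.float64(0.2750900757179185), np.float64(0.15478266870873508)]
box [ 0.488  -0.0716  0.05  ] 82.74453435844386
y-ish -6.987269896052238
open [[ 0.5539  0.0143  0.05  ]
 [ 0.5376 -0.1318  0.05  ]
 [ 0.4283 -0.1164  0.05  ]
 [ 0.446   0.028   0.05  ]] [ 0.4915 -0.0515  0.05  ] [np.float64(0.14697990992908502), np.float64(0.11037887872998055), np.float64(0.145414582670046), np.float64(0.10879127665648133)]
bar [[ 0.4946 -0.0332  0.032 ]
 [ 0.4818 -0.0981  0.032 ]
 [ 0.4684 -0.0961  0.032 ]
 [ 0.4807 -0.0323  0.032 ]] [ 0.4814 -0.0649  0.032 ] [np.float64(0.06612990586431827), np.float64(0.013529423513658155), np.float64(0.06497783620838407), np.float64(0.01392961497613174)]
base [[ 0.516   0.0205  0.007 ]
 [ 0.4909 -0.1118  0.007 ]
 [ 0.4555 -0.1173  0.007 ]
 [ 0.4829  0.0227  0.007 ]]
79.29132762508198
78.91402970445257
78.98733499851424
264 180 [0.534  0.0539 0.0516]
340 195 [ 0.4923 -0.1777  0.0514]
285 210 [ 0.4445 -0.0139  0.0116]
300 199 [ 0.479  -0.0588  0.0266]
290 190 [ 0.5084 -0.0302 -0.0065]
300 40 [0.641  0.0272 0.8439]
250 110 [0.7585 0.101  0.0121]
```

The candidates are the white-grey straightedge inside the box at (298,198) and the purple look-alike on the worktop at (180,190). The thin strips at upper left, near (75,110), don't fit the description. I choose the aluminium one in the box. The close crop shows the white bar at crop (315,262) and part of the eraser at crop (155,322). The box and bar sizes agree with the given ones to about 2–4 mm.

```bash
cat >> h.py <<'E'
np.set_printoptions(precision=4,suppress=True)
def stat():
    s=bot.observe();R=s["eef_rot"]
    print("t%.2f"%s["time_s"],"tcp",s["tcp_pos"],"zang %.2f"%np.degrees(np.arctan2(R[1,2],R[0,2])),"down",R[:,1],"F",s["force"],"T",s["ft_torque"],"gw %.3f"%s["grip_width"],"q",s["qpos"].round(0))
    return s
def plan(pos,zang,n=5,ms=38,mr=.115):
    s=stat();p=s["tcp_pos"].copy();R=s["eef_rot"].copy()
    for i in range(n):
        d=np.array(pos)-p;L=np.linalg.norm(d)
        if L>ms:d*=ms/L
        a=np.arctan2(R[1,2],R[0,2]);tw=-(np.radians(zang)-a);tw=(tw+np.pi)%(2*np.pi)-np.pi;tw=np.clip(tw,-mr,mr)
        t=R.T@d*1000
        print([float(round(x,1)) for x in t],round(float(tw),3))
        p=p+d;R=R@cv2.Rodrigues(np.array([0,tw,0.]))[0]
BX=np.array([.488,-.0716,0]);YB=np.radians(82.85)
def tobox(p):
    d=np.array(p)-BX;c,s=np.cos(YB),np.sin(YB);return np.array([c*d[0]+s*d[1],-s*d[0]+c*d[1],d[2]])
def frombox(p):
    c,s=np.cos(YB),np.sin(YB);return BX+np.array([c*p[0]-s*p[1],s*p[0]+c*p[1],p[2]])
E
python3 -c "
from h import *
plan([.485,-.045,.2],-11)"
```

```text
t0.10 tcp [0.2699 0.5632 0.2306] zang 64.40 down [-0.0005 -0.0013 -1.    ] F [-0.6211 -0.1119  0.0779] T [0.0791 0.0273 0.0256] gw 1.000 q [-68.  24.  -1.  91.   0.  65.  -5.]
[456.8, 31.2, -455.6] 0.115
[-0.0, -0.0, 0.0] 0.115
[0.0, 0.0, 0.0] 0.115
[0.0, 0.0, 0.0] 0.115
[0.0, 0.0, 0.0] 0.115
```

```bash
sed -i 's/if L>ms:d\*=ms\/L/if L>ms\/1000:d*=ms\/1000\/L/' h.py
python3 -c "
from h import *
plan([.485,-.045,.2],-11,n=18)"
```

```text
t0.10 tcp [0.2699 0.5632 0.2306] zang 64.40 down [-0.0005 -0.0013 -1.    ] F [-0.6211 -0.1119  0.0779] T [0.0791 0.0273 0.0256] gw 1.000 q [-68.  24.  -1.  91.   0.  65.  -5.]
[26.9, 1.8, -26.8] 0.115
[29.8, 1.8, -23.5] 0.115
[32.3, 1.8, -20.0] 0.115
[34.4, 1.8, -16.1] 0.115
[36.0, 1.8, -12.1] 0.115
[37.1, 1.8, -7.9] 0.115
[37.8, 1.8, -3.6] 0.115
[37.9, 1.8, 0.8] 0.115
[37.6, 1.8, 5.1] 0.115
[36.8, 1.8, 9.4] 0.115
[35.4, 1.8, 13.6] 0.115
[33.6, 1.8, 17.6] 0.051
[32.7, 1.8, 19.3] 0.0
[32.7, 1.8, 19.3] 0.0
[32.7, 1.8, 19.3] 0.0
[32.7, 1.8, 19.3] 0.0
[32.6, 1.8, 19.2] 0.0
[0.0, 0.0, 0.0] 0.0
```

>>> apply_moves(series=[[0.0,27,1,-27,0.115],[0.0,30,1,-23,0.115],[0.0,32,1,-20,0.115],[0.0,34,1,-16,0.115],[0.0,36,1,-12,0.115]])

```text
time_s: 0.52
tcp_pos: [0.3283, 0.3859, 0.2213]
eef_rot: [[0.516, -0.006, 0.857], [-0.857, -0.001, 0.516], [-0.002, -1.0, -0.006]]
force: [0.7, 0.6, 1.0]
grip_width: 0.499
```

```bash
python3 -c "
from h import *
plan([.485,-.045,.2],-11,n=5)"
```

```text
t0.52 tcp [0.3283 0.3859 0.2213] zang 31.07 down [-0.0061 -0.0012 -1.    ] F [0.7268 0.5692 1.0267] T [-0.031  -0.0687  0.055 ] gw 0.499 q [-62.  13.   8. 109.  -2.  59. -22.]
[37.3, 1.7, -7.3] 0.115
[37.8, 1.7, -3.0] 0.115
[37.9, 1.7, 1.4] 0.115
[37.5, 1.7, 5.7] 0.115
[36.6, 1.7, 10.0] 0.115
```

>>> apply_moves(series=[[0.0,37,2,-7,0.115],[0.0,38,2,-3,0.115],[0.0,38,2,1,0.115],[0.0,37.5,2,6,0.115],[0.0,36.5,2,10,0.115]])

```text
time_s: 0.93
tcp_pos: [0.3913, 0.1973, 0.2099]
eef_rot: [[-0.062, -0.007, 0.998], [-0.998, -0.001, -0.062], [0.001, -1.0, -0.007]]
force: [1.0, 0.7, 0.5]
grip_width: 0.499
```

```bash
python3 -c "
from h import *
plan([.485,-.045,.2],-11,n=5)"
```

```text
t0.93 tcp [0.3913 0.1973 0.2099] zang -3.53 down [-0.0074 -0.001  -1.    ] F [1.0398 0.7198 0.5219] T [ 0.0224 -0.0892  0.0205] gw 0.499 q [-51.   6.  19. 118.  -3.  56. -33.]
[34.5, 1.4, 15.9] 0.115
[32.5, 1.4, 19.7] 0.015
[32.2, 1.4, 20.2] -0.0
[32.2, 1.4, 20.2] 0.0
[32.2, 1.4, 20.2] -0.0
```

>>> apply_moves(series=[[0.0,34.5,1,16,0.115],[0.0,32.5,1,20,0.015],[-0.1,32,1,20,0],[-0.1,32,1,20,0],[-0.1,32,1,20,0]])

```text
time_s: 1.35
tcp_pos: [0.4578, 0.0105, 0.2042]
eef_rot: [[-0.205, -0.008, 0.979], [-0.979, 0.0, -0.205], [0.001, -1.0, -0.008]]
force: [0.5, 0.8, -0.4]
grip_width: 0.547
```

```bash
python3 -c "
from h import *
plan([.4852,-.0453,.12],-11,n=5)"
```

```text
t1.35 tcp [0.4578 0.0105 0.2042] zang -11.81 down [-0.0077  0.0004 -1.    ] F [ 0.4516  0.769  -0.397 ] T [ 0.0476 -0.0654 -0.014 ] gw 0.547 q [-34.   9.  30. 117.  -6.  56. -13.]
[17.8, 30.5, 14.1] -0.014
[18.0, 30.5, 13.9] 0.0
[13.5, 23.0, 10.5] -0.0
[0.0, 0.0, 0.0] 0.0
[0.0, 0.0, 0.0] 0.0
```

>>> apply_moves(series=[[0.15,18,25,14,-0.014],[0.15,18,25,14,0],[0.15,13.5,20,10.5,0],[0.15,0,0,0,0],[0.15,0,0,0,0]])

```text
time_s: 1.77
tcp_pos: [0.4882, -0.0584, 0.1323]
eef_rot: [[-0.202, -0.003, 0.979], [-0.979, -0.003, -0.202], [0.003, -1.0, -0.003]]
force: [-0.5, 0.0, 0.4]
grip_width: 0.426
```

```bash
python3 -c "
from h import *
plan([.4852,-.0453,.07],-11,n=5,ms=30)
im,d=bot.camera('top');crop(im,220,130,360,235,5,'pics/t2.png')
im,d=bot.camera('side');crop(im,220,110,360,215,5,'pics/s2.png')
"
```

```text
t1.77 tcp [ 0.4882 -0.0584  0.1323] zang -11.68 down [-0.0033 -0.0026 -1.    ] F [-0.5231  0.0318  0.4002] T [ 0.0368 -0.0395  0.018 ] gw 0.426 q [-24.  19.  31. 117. -13.  47.   3.]
[-5.9, 29.3, -2.6] -0.012
[-5.9, 29.3, -2.5] -0.0
[-0.7, 3.7, -0.3] -0.0
[0.0, 0.0, 0.0] 0.0
[0.0, 0.0, 0.0] 0.0
```

View pics/t2.png

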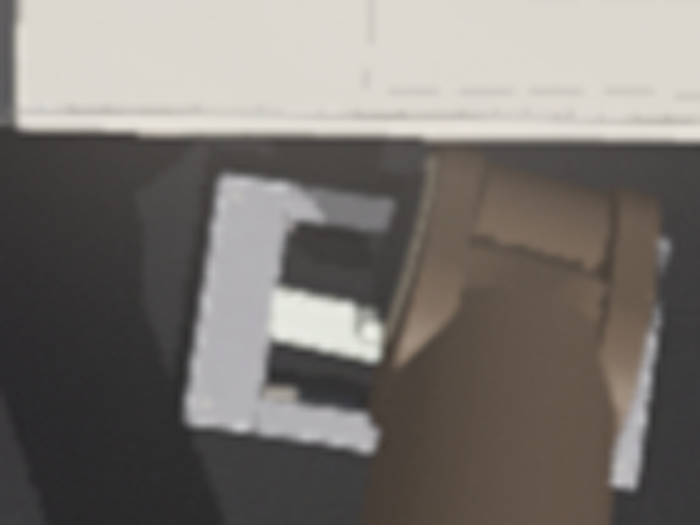

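View pics/s2.png

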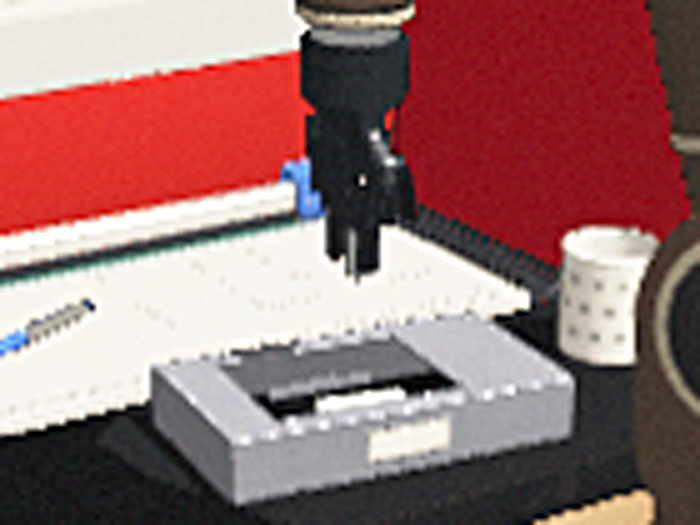

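The top view shows the box's left part, with the bar's +x end at crop (365,325) and the arm covering the rest. The side view shows the gripper above the opening at crop (355,250). There is no contact, so I descend.

>>> apply_moves(series=[[0.15,-6,16,-2.5,-0.012],[0.15,-5,16,-2,0],[0.15,-1,16,0,0],[0.15,0,10,0,0],[0.15,0,0,0,0]])

```text
time_s: 2.28
tcp_pos: [0.4891, -0.0369, 0.079]
eef_rot: [[-0.179, 0.007, 0.984], [-0.984, 0.004, -0.179], [-0.005, -1.0, 0.007]]
force: [-1.1, -0.3, 0.1]
grip_width: 0.418
```

```bash
python3 -c "
from h import *
plan([.4852,-.0453,.04],-11,n=4,ms=10)
"
```

```text
t2.28 tcp [ 0.4891 -0.0369  0.079 ] zang -10.32 down [ 0.0075  0.0035 -1.    ] F [-1.1121 -0.3419  0.103 ] T [-0.0146  0.0247 -0.0274] gw 0.418 q [-23.  24.  27. 120. -17.  40.   5.]
[2.3, 9.7, -0.6] 0.012
[2.3, 9.7, -0.6] -0.0
[2.3, 9.7, -0.6] 0.0
[2.3, 9.7, -0.6] 0.0
```

>>> apply_moves(series=[[0.15,4,6,-2,0.01],[0.15,3,6,-1,0],[0.15,0,0,0,0],[0.15,0,0,0,0],[0.15,0,0,0,0]])

```text
time_s: 2.7
tcp_pos: [0.4859, -0.0425, 0.0688]
eef_rot: [[-0.188, 0.011, 0.982], [-0.982, 0.005, -0.188], [-0.007, -1.0, 0.01]]
force: [0.6, 0.8, 0.0]
grip_width: 0.427
```

```bash
python3 -c "
from h import *
plan([.4852,-.0453,.02],-11,n=5,ms=10)
im,d=bot.camera('side');crop(im,250,120,350,195,7,'pics/s3.png')
s=bot.observe()
print(w2pix('side',[s['tcp_pos']]), tobox(s['tcp_pos']))
"
```

```text
t2.70 tcp [ 0.4859 -0.0425  0.0688] zang -10.84 down [ 0.0112  0.005  -0.9999] F [0.6053 0.806  0.0308] T [ 0.0509 -0.0251  0.0167] gw 0.427 q [-22.  24.  27. 121. -18.  38.   6.]
[0.7, 10.0, -0.1] 0.003
[0.7, 10.0, -0.1] -0.0
[0.7, 10.0, -0.1] 0.0
[0.7, 10.0, -0.1] -0.0
[0.6, 8.9, -0.1] 0.0
[[286.5962 180.4996]] [0.0286 0.0055 0.0689]
```

View pics/s3.png

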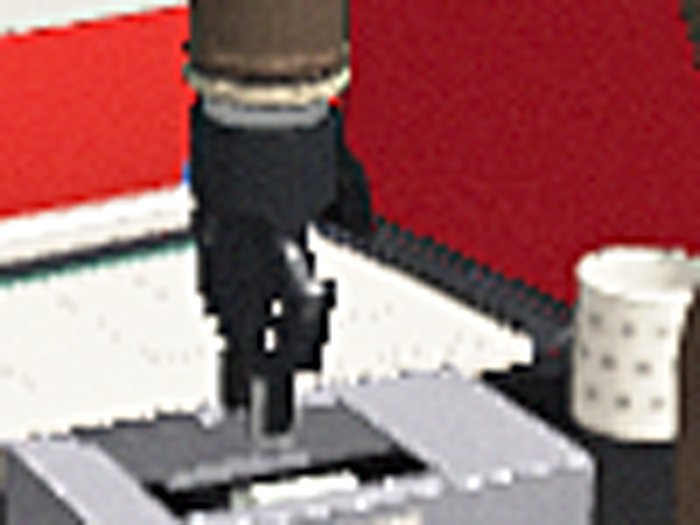

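>>> apply_moves(series=[[0.15,2,12,0,0],[0.15,1,12,0,0],[0.15,0,10,0,0],[0.15,0,5,0,0],[0.15,0,0,0,0]])

```text
time_s: 3.17
tcp_pos: [0.4883, -0.0455, 0.0303]
eef_rot: [[-0.189, 0.016, 0.982], [-0.982, 0.006, -0.189], [-0.009, -1.0, 0.015]]
force: [-0.9, 0.4, -0.3]
grip_width: 0.421
```

```bash
python3 -c "
from h import *
plan([.4852,-.0453,.011],-11,n=5,ms=5)
"
```

```text
t3.17 tcp [ 0.4883 -0.0455  0.0303] zang -10.88 down [ 0.0163  0.0056 -0.9999] F [-0.9452  0.376  -0.3299] T [ 0.0198  0.0758 -0.0193] gw 0.421 q [-19.  28.  24. 122. -22.  33.  10.]
[0.1, 4.9, -0.9] 0.002
[0.1, 4.9, -0.9] -0.0
[0.1, 4.9, -0.9] 0.0
[0.1, 4.4, -0.8] -0.0
[0.0, 0.0, 0.0] 0.0
```

>>> apply_moves(series=[[0.15,0,6,-1,0],[0.15,0,6,-1,0],[0.15,0,5,-1,0],[0.15,0,1,0,0],[0.15,0,0,0,0]])

```text
time_s: 3.58
tcp_pos: [0.4858, -0.0446, 0.011]
eef_rot: [[-0.189, 0.017, 0.982], [-0.982, 0.006, -0.189], [-0.009, -1.0, 0.015]]
force: [-1.4, -0.1, -0.2]
grip_width: 0.426
```

```bash
python3 -c "
from h import *
plan([.4852,-.0453,.011],-11,n=3,ms=5)
im,d=bot.camera('side');crop(im,250,120,350,195,7,'pics/s4.png')
im,d=bot.camera('top');crop(im,250,155,350,230,7,'pics/t4.png')
"
```

```text
t3.58 tcp [ 0.4858 -0.0446  0.011 ] zang -10.87 down [ 0.0167  0.0057 -0.9998] F [-1.4133 -0.0926 -0.1767] T [0.0236 0.0012 0.0093] gw 0.426 q [-18.  30.  22. 123. -23.  30.  11.]
[0.8, -0.0, -0.5] 0.002
[0.0, 0.0, 0.0] -0.0
[0.0, 0.0, 0.0] 0.0
```

View pics/s4.png

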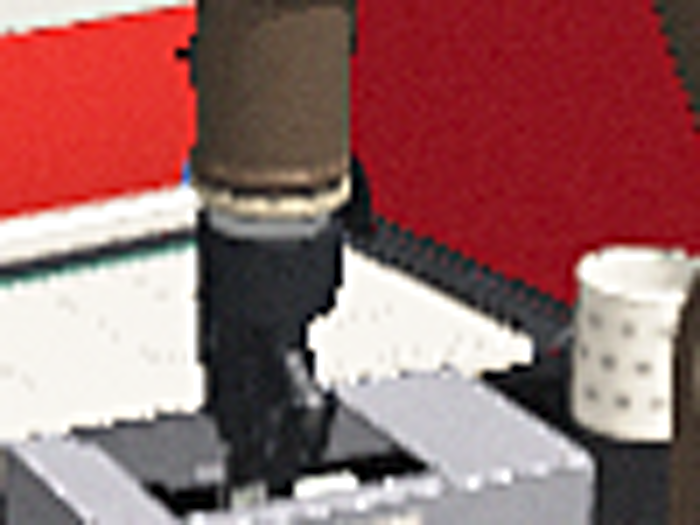

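View pics/t4.png

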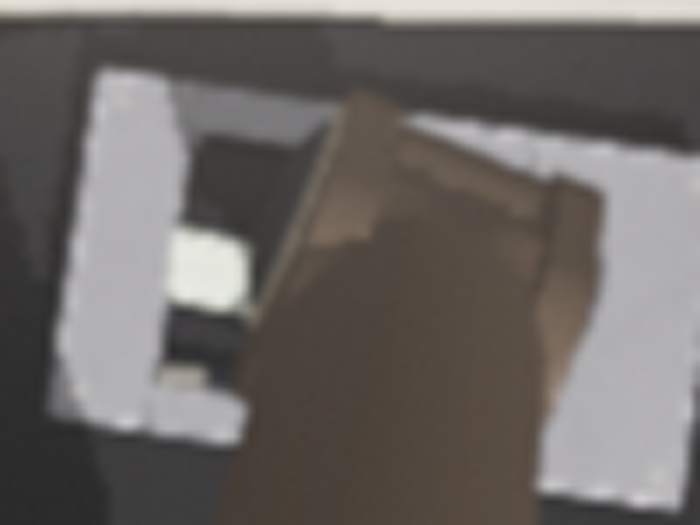

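The side view shows the near finger at crop (245,490), alongside the left part of the bar whose visible part is at (325,485). The top view shows the base's left part at (205,270). I close the jaws.

>>> apply_moves(series=[[1,0,0,0,0],[1,0,0,0,0],[1,0,0,0,0],[1,0,0,0,0],[1,0,0,0,0]])

```text
time_s: 4.1
tcp_pos: [0.4867, -0.0446, 0.0122]
eef_rot: [[-0.189, 0.019, 0.982], [-0.982, 0.006, -0.189], [-0.009, -1.0, 0.017]]
force: [0.4, -0.1, -0.5]
grip_width: 0.123
```

```bash
python3 -c "
from h import *
s=stat();print(tobox(s['tcp_pos']))
"
```

```text
t4.10 tcp [ 0.4867 -0.0446  0.0122] zang -10.88 down [ 0.0188  0.0059 -0.9998] F [ 0.4248 -0.0523 -0.497 ] T [ 0.0214 -0.0039 -0.0244] gw 0.123 q [-18.  30.  22. 123. -23.  30.  11.]
[0.0266 0.0047 0.0122]
```

>>> apply_moves(series=[[1,0,-3,0,0],[1,0,-3,0,0],[1,0,-2,0,-0.035],[1,0,0,0,-0.035],[1,0,0,0,0]])

```text
time_s: 4.52
tcp_pos: [0.4865, -0.0447, 0.0213]
eef_rot: [[-0.112, 0.019, 0.993], [-0.994, 0.006, -0.113], [-0.008, -1.0, 0.018]]
force: [0.1, 0.1, -0.9]
grip_width: 0.12
```

```bash
python3 -c "
from h import *
s=stat();print(tobox(s['tcp_pos']))
"
```

```text
t4.52 tcp [ 0.4865 -0.0447  0.0213] zang -6.46 down [ 0.0187  0.0056 -0.9998] F [ 0.108   0.1268 -0.9051] T [-0.0407 -0.0304 -0.0539] gw 0.120 q [-18.  29.  22. 123. -21.  31.  14.]
[0.0265 0.0049 0.0213]
```

>>> apply_moves(series=[[1,6,0,0,0.01],[1,7,0,0,0],[1,5,0,0,0],[1,0,0,0,0],[1,0,0,0,0]])

```text
time_s: 4.93
tcp_pos: [0.4841, -0.0651, 0.0217]
eef_rot: [[-0.124, 0.019, 0.992], [-0.992, 0.005, -0.125], [-0.008, -1.0, 0.018]]
force: [-0.6, -1.0, -0.3]
grip_width: 0.126
```

```bash
python3 -c "
from h import *
s=stat();print(tobox(s['tcp_pos']))
im,d=bot.camera('side');crop(im,240,130,350,205,7,'pics/s5.png')
im,d=bot.camera('top');crop(im,250,155,350,230,7,'pics/t5.png')
"
```

```text
t4.93 tcp [ 0.4841 -0.0651  0.0217] zang -7.16 down [ 0.0193  0.0055 -0.9998] F [-0.6374 -1.0041 -0.3008] T [0.0483 0.0481 0.0207] gw 0.126 q [-15.  29.  22. 123. -21.  31.  15.]
[0.006  0.0047 0.0217]
```

View pics/s5.png

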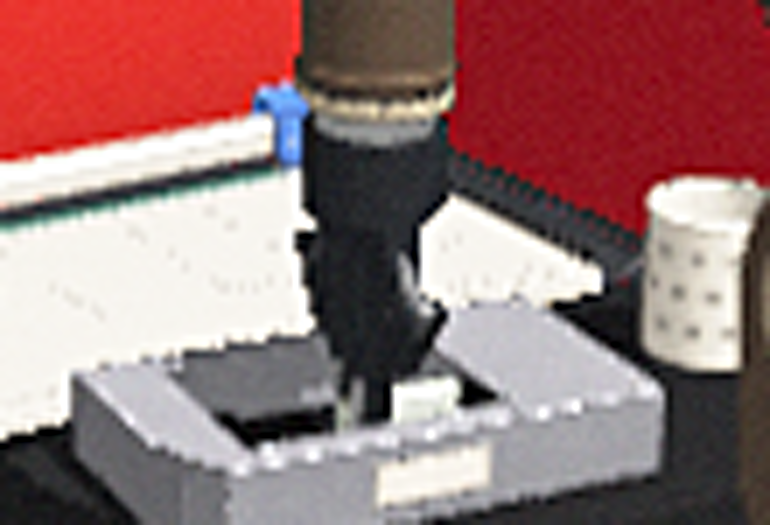

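View pics/t5.png

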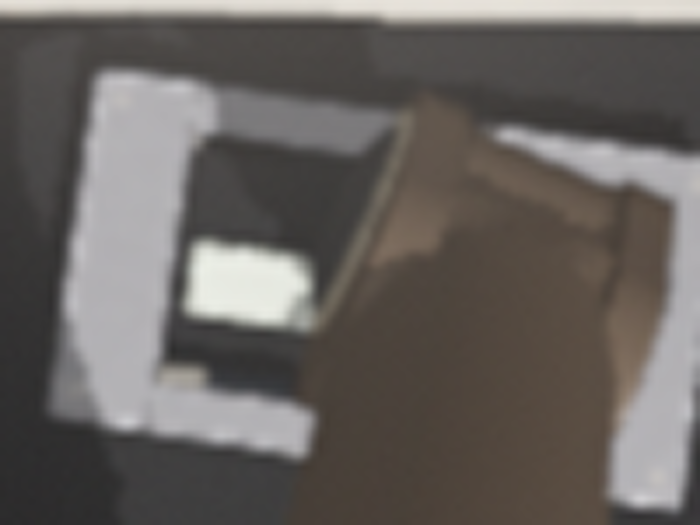

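```bash
python3 -c "
from h import *
for x,y,z in((191,240,.016),(185,315,.016),(188,200,.05),(172,330,.05)):print(tobox(pix2w('top',250+(x+.5)/7-.5,155+(y+.5)/7-.5,z)))
"
```

```text
[ 0.0864 -0.0113  0.016 ]
[0.0844 0.0223 0.016 ]
[ 0.0914 -0.026   0.05  ]
[0.0905 0.031  0.05  ]
```

>>> apply_moves(series=[[1,0,-6,0,0],[1,0,-6,0,0],[1,0,-6,0,0],[1,0,-3,0,0],[1,0,0,0,0]])

```text
time_s: 5.45
tcp_pos: [0.4838, -0.0642, 0.0449]
eef_rot: [[-0.123, 0.019, 0.992], [-0.992, 0.006, -0.123], [-0.008, -1.0, 0.018]]
force: [-0.0, 0.4, -0.4]
grip_width: 0.125
```

```bash
python3 -c "
from h import *
s=stat();print(tobox(s['tcp_pos']))
"
```

```text
t5.45 tcp [ 0.4838 -0.0642  0.0449] zang -7.08 down [ 0.0189  0.0058 -0.9998] F [-0.022   0.4206 -0.43  ] T [0.0044 0.0036 0.0199] gw 0.125 q [-17.  26.  24. 122. -19.  34.  14.]
[0.0068 0.0051 0.0449]
```

>>> apply_moves(series=[[1,0,-2,0,0],[1,0,-2,0,0],[1,0,-2,0,0],[1,0,-2,0,0],[1,0,-2,0,0]])

```text
time_s: 5.87
tcp_pos: [0.4828, -0.0647, 0.055]
eef_rot: [[-0.123, 0.018, 0.992], [-0.992, 0.005, -0.123], [-0.007, -1.0, 0.017]]
force: [1.2, -2.7, -11.2]
grip_width: 0.125
```

```bash
python3 -c "
from h import *
s=stat();print(tobox(s['tcp_pos']))
"
```

```text
t5.87 tcp [ 0.4828 -0.0647  0.055 ] zang -7.07 down [ 0.018   0.0045 -0.9998] F [  1.2413  -2.6709 -11.2388] T [ 0.0893 -0.3437  0.1074] gw 0.125 q [-18.  25.  25. 122. -19.  35.  13.]
[0.0062 0.006  0.055 ]
```

>>> apply_moves(series=[[1,0,-2,0,0],[1,0,-2,0,0],[1,0,-2,0,0],[1,0,-2,0,0],[1,0,-2,0,0]])

```text
time_s: 6.28
tcp_pos: [0.4807, -0.0652, 0.0641]
eef_rot: [[-0.124, 0.014, 0.992], [-0.992, 0.004, -0.124], [-0.005, -1.0, 0.013]]
force: [0.6, -3.3, -10.6]
grip_width: 0.128
```

```bash
python3 -c "
from h import *
s=stat();print(tobox(s['tcp_pos']))
im,d=bot.camera('side');crop(im,240,130,350,205,7,'pics/s6.png')
im,d=bot.camera('top');crop(im,250,155,350,230,7,'pics/t6.png')
"
```

```text
t6.28 tcp [ 0.4807 -0.0652  0.0641] zang -7.10 down [ 0.0137  0.0036 -0.9999] F [  0.6116  -3.2656 -10.6372] T [-0.1447 -0.3044  0.0353] gw 0.128 q [-18.  24.  25. 122. -18.  37.  12.]
[0.0054 0.0081 0.0641]
```

View pics/s6.png

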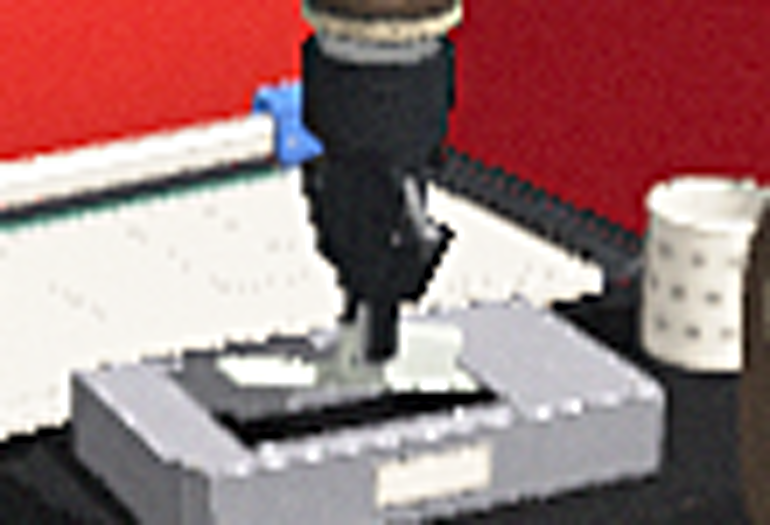

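View pics/t6.png

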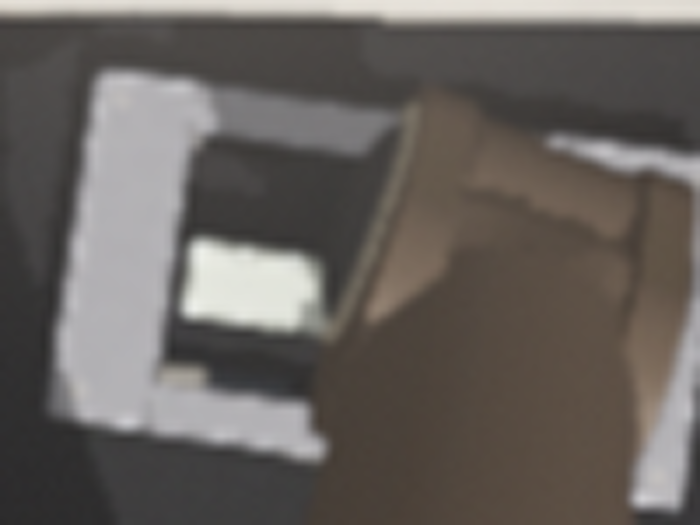

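The straightedge is pivoting at about 11 N. In the side view its left end has risen into the opening at crop (265,370), and the top view shows its +x end at (185,280), clear of the lid edge. I keep lifting.

>>> apply_moves(series=[[1,0,-3,0.5,0],[1,0,-3,0.5,0],[1,0,-3,0.5,0],[1,0,-3,0.5,0],[1,0,-3,0.5,0]])

```text
time_s: 6.8
tcp_pos: [0.4811, -0.0648, 0.0798]
eef_rot: [[-0.124, 0.01, 0.992], [-0.992, 0.005, -0.124], [-0.006, -1.0, 0.009]]
force: [-0.9, -0.6, -9.6]
grip_width: 0.122
```

```bash
python3 -c "
from h import *
s=stat();print(tobox(s['tcp_pos']))
"
```

```text
t6.80 tcp [ 0.4811 -0.0648  0.0798] zang -7.12 down [ 0.0097  0.005  -0.9999] F [-0.875  -0.6345 -9.645 ] T [0.3782 0.0694 0.0443] gw 0.122 q [-19.  23.  26. 121. -16.  39.  11.]
[0.0059 0.0077 0.0798]
```

>>> apply_moves(series=[[1,0,-3,0.3,0],[1,0,-3,0.3,0],[1,0,-3,0.3,0],[1,0,-3,0.3,0],[1,0,-3,0.3,0]])

```text
time_s: 7.22
tcp_pos: [0.4824, -0.0638, 0.0967]
eef_rot: [[-0.123, 0.009, 0.992], [-0.992, 0.007, -0.123], [-0.008, -1.0, 0.009]]
force: [-0.3, 0.4, -8.1]
grip_width: 0.121
```

```bash
python3 -c "
from h import *
s=stat();print(tobox(s['tcp_pos']))
im,d=bot.camera('side');crop(im,240,110,350,190,7,'pics/s7.png')
im,d=bot.camera('top');crop(im,250,155,350,230,7,'pics/t7.png')
"
```

```text
t7.22 tcp [ 0.4824 -0.0638  0.0967] zang -7.08 down [ 0.0094  0.0067 -0.9999] F [-0.2797  0.4389 -8.1403] T [ 0.4857 -0.1408  0.0361] gw 0.121 q [-20.  21.  27. 120. -15.  41.  10.]
[0.007  0.0066 0.0967]
```

View pics/s7.png

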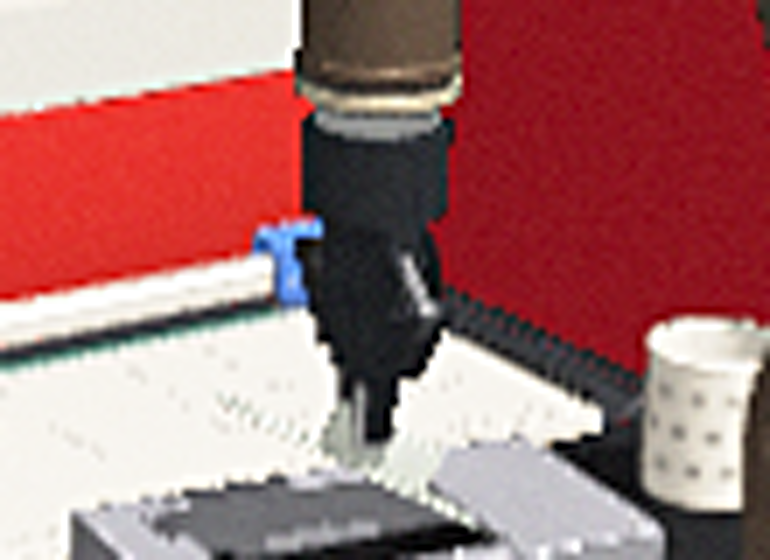

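View pics/t7.png

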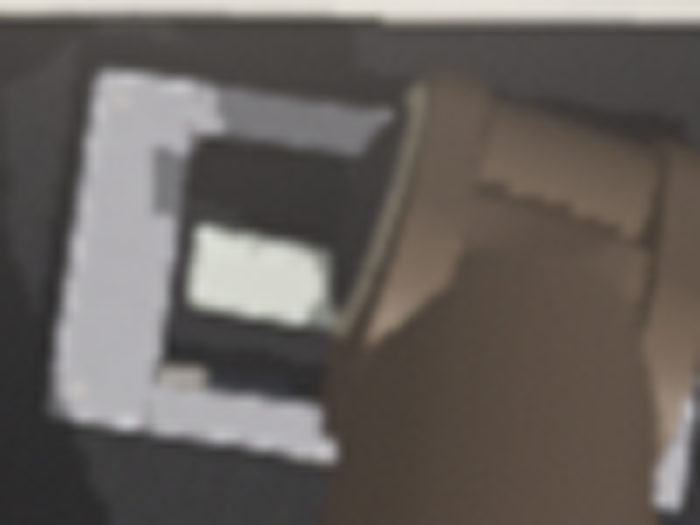

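```bash
python3 -c "
from h import *
im,d=bot.camera('top')
for u,v in((280,192),(285,193),(290,195),(294,196)):print(u,v,im[v,u],tobox(pix2w('top',u,v,d=d[v,u]))*1000)
s=stat();G=tobox(s['tcp_pos'])
for th in np.radians([25,30,35]):
  pass
"
```

```text
280 192 [209 217 215] [ 80.922    4.4165 132.1154]
285 193 [208 216 214] [ 65.6121   4.4075 118.9799]
290 195 [206 215 213] [ 50.0651   7.6889 112.2893]
294 196 [205 214 212] [ 37.2669   8.2599 100.9682]
t7.37 tcp [ 0.4827 -0.0633  0.0968] zang -7.06 down [ 0.0101  0.0074 -0.9999] F [-0.3393  3.3547 -2.1787] T [ 0.9187  0.2843 -0.0396] gw 0.124 q [-20.  21.  27. 120. -15.  41.  10.]
```

The milestone posture is reached. Depth gives end a about 130 mm up in the box frame with a slope of about 35°, which puts end b at roughly x −79, z 15–20 mm, inside the box. Next I draw it out along its own axis.

>>> apply_moves(series=[[1,-5,-3,0,0],[1,-5,-3,0,0],[1,-5,-3,0,0],[1,-5,-3,0,0],[1,-5,-3,0,0]])

```text
time_s: 7.78
tcp_pos: [0.4866, -0.0378, 0.1134]
eef_rot: [[-0.124, 0.012, 0.992], [-0.992, 0.006, -0.124], [-0.007, -1.0, 0.011]]
force: [-0.1, 0.7, -6.6]
grip_width: 0.121
```

```bash
python3 -c "
from h import *
s=stat();print(tobox(s['tcp_pos']))
"
```

```text
t7.78 tcp [ 0.4866 -0.0378  0.1134] zang -7.15 down [ 0.0119  0.006  -0.9999] F [-0.0951  0.6712 -6.5766] T [ 0.4727 -0.0719  0.0079] gw 0.121 q [-24.  20.  28. 119. -14.  43.   6.]
[0.0334 0.0056 0.1134]
```

>>> apply_moves(series=[[1,-5,0,0,0],[1,-5,-1,0,0],[1,-5,-2,0,0],[1,-5,-3,0,0],[1,-3,-3,0,0]])

```text
time_s: 8.2
tcp_pos: [0.4925, -0.012, 0.1257]
eef_rot: [[-0.122, 0.018, 0.992], [-0.992, 0.006, -0.122], [-0.008, -1.0, 0.017]]
force: [0.1, -0.8, -1.3]
grip_width: 0.124
```

```bash
python3 -c "
from h import *
s=stat();print(tobox(s['tcp_pos']))
im,d=bot.camera('side');crop(im,220,100,350,190,6,'pics/s8.png')
im,d=bot.camera('top');crop(im,240,145,350,230,6,'pics/t8.png')
for u,v in((272,191),(276,191),(280,192),(285,193),(290,195)):print(u,v,im[v,u],tobox(pix2w('top',u,v,d=d[v,u]))*1000)
"
```

```text
t8.20 tcp [ 0.4925 -0.012   0.1257] zang -7.03 down [ 0.0178  0.0057 -0.9998] F [ 0.11   -0.7959 -1.3153] T [-0.0277  0.089   0.0246] gw 0.124 q [-27.  19.  28. 118. -13.  45.   2.]
[0.0597 0.003  0.1257]
272 191 [196 205 203] [103.9953   4.9739 134.6493]
276 191 [59 60 62] [106.9575  26.777  499.5054]
280 192 [ 80  92 104] [100.8245  30.3468 542.4784]
285 193 [ 96 109 125] [ 91.6316  31.4102 550.8085]
290 195 [68 77 88] [ 81.5887  33.6599 548.1708]
```

View pics/s8.png

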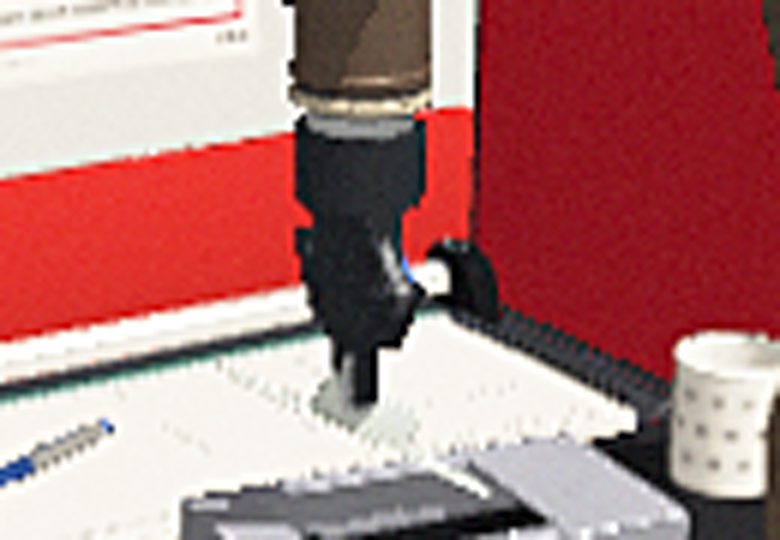

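View pics/t8.png

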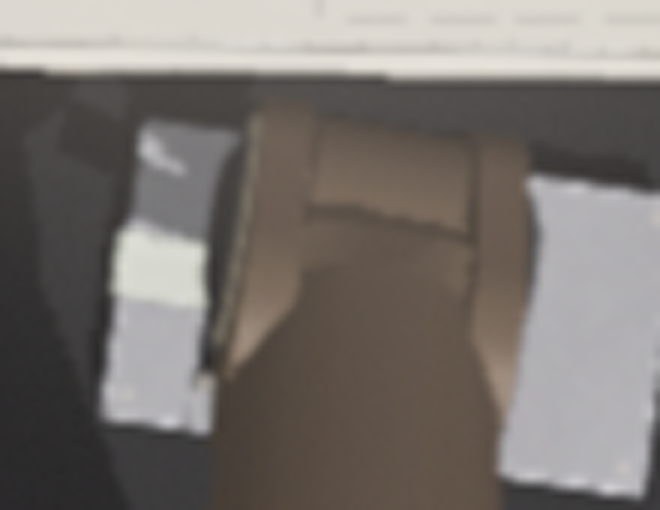

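The force is back to about the weight. The side view shows the whole piece crossing the opening, with its lower end near crop (480,490), clear of the −x lid edge. I lift straight up.

>>> apply_moves(series=[[1,0,-6,0,0],[1,0,-8,0,0],[1,0,-10,0,0],[1,0,-10,0,0],[1,0,-10,0,0]])

```text
time_s: 8.72
tcp_pos: [0.4904, -0.0139, 0.1724]
eef_rot: [[-0.124, 0.015, 0.992], [-0.992, 0.004, -0.124], [-0.006, -1.0, 0.015]]
force: [-0.6, -0.0, -1.5]
grip_width: 0.122
```

```bash
python3 -c "
from h import *
s=stat();print(tobox(s['tcp_pos']))
"
```

```text
t8.72 tcp [ 0.4904 -0.0139  0.1724] zang -7.12 down [ 0.0152  0.0043 -0.9999] F [-0.615  -0.0271 -1.5047] T [-0.0076 -0.0113  0.0745] gw 0.122 q [-29.  15.  29. 116.  -9.  51.  -1.]
[0.0576 0.0048 0.1724]
```

>>> apply_moves(series=[[1,2,-18,0,0],[1,3,-18,0,0],[1,3,-18,0,0],[1,3,-18,0,0],[1,2,-12,0,0]])

```text
time_s: 9.13
tcp_pos: [0.4865, -0.0294, 0.2648]
eef_rot: [[-0.127, 0.017, 0.992], [-0.992, 0.004, -0.127], [-0.006, -1.0, 0.016]]
force: [0.9, -0.1, -0.5]
grip_width: 0.123
```

>>> apply_moves(series=[[1,2,-10,0,0],[1,0,-4,0,0],[1,0,0,0,0],[1,0,0,0,0],[1,0,0,0,0]])

```text
time_s: 9.55
tcp_pos: [0.4868, -0.0336, 0.2857]
eef_rot: [[-0.13, 0.025, 0.991], [-0.991, 0.006, -0.13], [-0.01, -1.0, 0.024]]
force: [-0.1, 0.1, -1.1]
grip_width: 0.125
```

```bash
python3 -c "
from h import *
s=stat();print(tobox(s['tcp_pos']),s['dq'])
im,d=bot.camera('side');np.save('s9.npy',d);cv2.imwrite('pics/s9full.png',im);crop(im,220,60,350,190,5,'pics/s9.png')
im,d=bot.camera('top');np.save('t9.npy',d);crop(im,240,145,350,230,6,'pics/t9.png')
stat()
"
```

```text
t9.55 tcp [ 0.4868 -0.0336  0.2857] zang -7.49 down [ 0.0253  0.0063 -0.9997] F [-0.101   0.1409 -1.117 ] T [-0.0324  0.0283 -0.0042] gw 0.125 q [-30.   6.  31. 108.  -4.  65.  -5.]
[0.0375 0.0059 0.2857] [-0.0301 -0.123  -0.1109  0.5517  0.0514  0.0346 -0.0623]
t9.65 tcp [ 0.4867 -0.0336  0.2853] zang -7.49 down [ 0.0245  0.006  -0.9997] F [ 0.9555 -1.181  -1.0165] T [ 0.0074 -0.0564 -0.0152] gw 0.124 q [-30.   6.  31. 108.  -4.  65.  -5.]
```

View pics/s9.png

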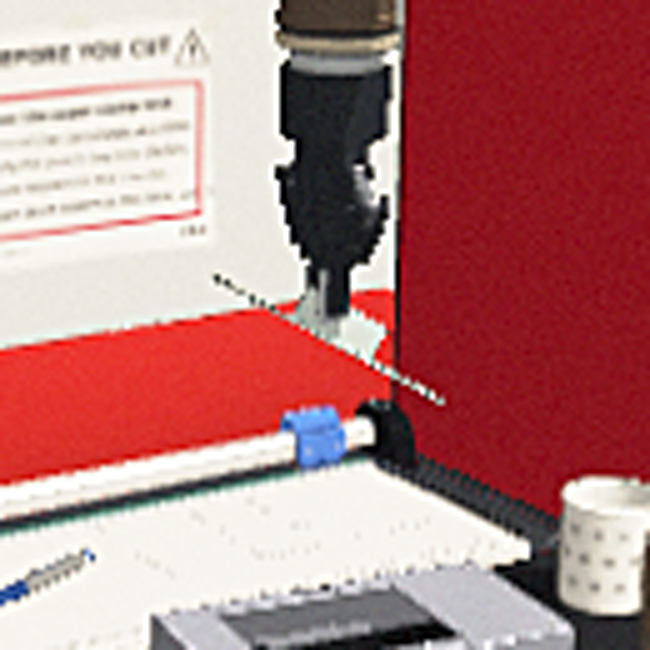

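View pics/t9.png

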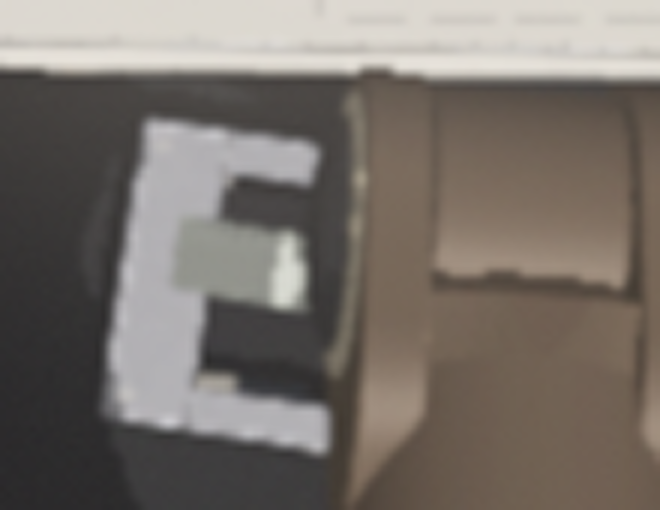

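```bash
python3 -c "
from h import *
c=bot.calibration('side')['extrinsics'][:3,3];cb=tobox(c)
E=[]
for x,y in((215,278),(443,402)):
  p=tobox(pix2w('side',220+(x+.5)/5-.5,60+(y+.5)/5-.5,d=1.));r=p-cb;t=(.006-cb[1])/r[1];E.append(cb+t*r);print(E[-1])
print(np.linalg.norm(E[0]-E[1]),(E[0]+E[1])/2)
im=cv2.imread('pics/s9full.png')
im,d=bot.camera('side');crop(im,60,140,180,230,6,'pics/s10.png')
s=bot.observe();print(s['dq'],s['tcp_pos'],s['time_s'])
"
```

```text
[0.1233 0.006  0.3228]
[-0.0553  0.006   0.2128]
0.2097954043932028 [0.034  0.006  0.2678]
[ 0.05    0.2219 -0.0659  0.1074  0.009   0.0597 -0.0304] [ 0.4867 -0.0335  0.2852] 9.7
```

View pics/s10.png

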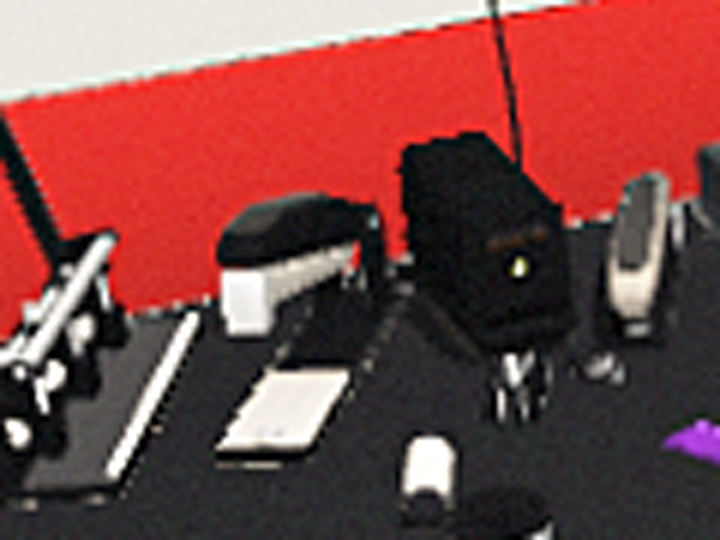

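```bash
python3 -c "
from h import *
print(bot.close_job())"
```

```text
the job is handed in; nothing more can be done
None
```

I drew the straightedge out of the box one end first and handed in the job at about 9.7 s, with it still held in the air over the box.

**What I did:** I gripped the bar about 20 mm toward its +x end, aligned it with the box and slid it roughly 20 mm into the long pocket. Because the moves cannot tilt the tool, I lifted it against the inner lid edge so it pivoted in the pads to about 33°. The wrist read about 11 N at most at the ends of the moves. I then drew it out along its own axis and raised it.

**Last checks:**
- **Height:** end a is about 323 mm and end b about 213 mm above the box underside, against the 100 mm needed.
- **Position:** the centre is within about 40 mm (level) of the opening's centre.
- **Hold:** the wrist reads about 1 N, which is just the weight. The grip is steady and the arm is nearly still.
- **Milestone:** when tilted, depth put end a at about 130 mm. End b was at about 15–20 mm, still inside the box; I worked that out from the slope because the camera could not see it.

**Not fully checked or slightly off:**
- The length measured in the side picture was 210 mm instead of 200 mm.
- The lid edge measured 91 mm instead of 95 mm.
- I saw the eraser still in the box, but the memory stick was hidden under the lid throughout and the fingers never went near it.
- The mug stayed where it was in every picture, and I saw nothing touch the clip tub or glue stick, but I did not measure either one.

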